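# Guard up, then into gear: ready a bench polishing lathe

## Task

Get the polishing lathe ready to run: take the yellow guard plate out of the wooden rack and press it upright, fully home and centred, into the sprung clip in front of the chuck. Only then swing the black-handled speed lever on the headstock into the detent notch marked with the green disc and leave it seated there. Do not knock or shift the other things on the bench.

Things in the scene. Friction and masses are not known exactly. Their poses are not given: they have to be found in the camera images.
- machine: Green bench lathe in a grey pan 320 x 500 x 20 mm, fixed. Origin under the pan's centre; x points away from the robot (yaw within 0.15), y along the spindle, z up. In its frame, mm: headstock 160 x 160 about (0, -150), top at 134; chuck 96 across, axis at x 30, z 125, y -55 to 0, jaws to y +2; tailstock y 165 to 215, top 145; bed x -50 to 90, top 70.
- clip_seat (a point): Middle of the sprung clip's floor, 30 mm above the bench, axes as machine; the guard's lower edge must come down onto it. Above it two aluminium jaws, 100 mm long along y, stand 2 mm apart and slide apart along x on springs (up to 7 mm each) as a plate enters from above. The clip stands on the pan, on the robot's side of the bed.
- clip_mouth (a point): Middle of the clip's flared mouth, 37 mm above its floor, where the opening is about 16 mm wide; it narrows to 2 mm at 21 mm above the floor, and the straight jaws go on down to 1 mm. A push of about 10 to 20 N parts the jaws, then about 5 N slides the plate on down to the floor, which stops it.
- guard: Yellow guard plate, about 0.12 kg: sheet 6 mm thick (its x), 120 mm long (y), 90 mm tall (z), with a black grip rail along its top, 14 mm thick, 80 mm long, from 90 to 106 mm above the lower edge. Origin at the middle of the lower edge, z up. At the start it stands upright in one of the rack's two slots. Either face may point to the chuck.
- rack: Fixed wooden rack 160 x 150 mm, origin under its centre. Two slots along its y at x -40 and +40 mm, 9 mm wide, floor at 10 mm, top edge at 40 mm above the bench; the plates stand in it and lift straight out. Which slot holds the guard varies.
- lever (a joint): Angle of the speed lever (rad) about a vertical axis on the headstock's top, growing anticlockwise seen from above. At 0 the arm points 135 degrees anticlockwise from machine x (to the robot and the chuck). It starts at 0 to 0.3, where it moves freely and stays put. Detent notches at 0.70, 1.05, 1.40; stops at -0.08 and 1.70.
- lever_pivot (a point): The lever's axis, at the headstock's top, 134 mm above the bench. A sprung nose under the arm rides over steel pins between the notches (crests at 0.525, 0.875, 1.225, 1.575 rad) and snaps the lever into a notch when let go within about 0.07 rad of it. About 5 to 10 N at the handle takes it over a crest.
- lever_grip (a point): Centre of the lever's black upright handle: a round post 24 mm across, from 172 to 222 mm above the bench (this point at 200 mm), at the end of the steel arm, 130 mm from the axis. The arm is 18 mm wide, its top at 176 mm. To be pinched or pushed from above.
- lever_pointer (a point): Point under the middle line of the lever's arm, 95 mm from its axis: it lies over a disc when the lever is in that disc's notch.
- mark_green: Green disc 20 mm across on the headstock's top, 95 mm from the lever's axis, beside one of the three notches (which one varies): the notch wanted.
- mark_red: Red disc, the same, at another notch.
- mark_white: White disc, the same, at the third notch.
- spare: Grey plate with a blue rail, the guard's size, in the rack's other slot, 80 mm from the guard. Leave it.
- sleeve_a: Steel sleeve, 46 mm across, 70 mm tall, standing on the lathe's bed behind the clip; origin at its foot. Leave it.
- sleeve_b: Steel sleeve, 56 mm across, 60 mm tall, on the bench. Leave it.
- bottle: Blue bottle with a red cap, 60 mm across, 160 mm tall, on the bench. Leave it.
- jar: Amber jar, 70 mm across, 70 mm tall, on the bench. Leave it.
- wrench: Steel wrench 180 mm long, lying on the bench. Leave it.
- block: Brass block 50 x 90 x 35 mm on the bench. Leave it.

How it is judged:
On the way, in this order (a step that is already met when the one before it is completed fails the run):
1. the guard plate is pressed fully home, upright and centred in the sprung clip (x of guard in the frame of clip_seat between -0.005 and 0.005 m and y of guard in the frame of clip_seat between -0.015 and 0.015 m and z of guard in the frame of clip_seat below 0.004 m and angle between guard's own z axis and vertical below 0.1 rad), for 0.2 s.
2. the lever is at rest in the notch marked green (horizontal distance between lever_pointer and mark_green below 0.006 m and velocity of joint lever between -0.05 and 0.05 rad/s), for 0.2 s.
At the end, for the whole second after the job is handed in: The guard stands at rest in the clip: lower edge within 4 mm of the clip floor, within 15 mm of the clip's middle along it and 5 mm across, tilted less than 0.1 rad; the lever is at rest in the green notch, its pointer within 6 mm of the green disc's centre seen from above (all of step 1 and all of step 2 and linear speed of guard below 0.02 m/s); the robot touches nothing.
It fails at once if one of the other loose things is moved more than 30 mm (distance of any of spare, sleeve_a, sleeve_b, bottle, jar, wrench, block from where it was at the start of the episode above 0.03 m).
It fails at once if the lever is thrown out of its loose range (past 0.5 rad) while the guard is not in the clip (value of joint lever above 0.5 rad and distance between guard and clip_seat above 0.025 m).
It also fails if it takes over 61 s, if anything falls off the work surface, if the arm or the gripper's body presses on something with over 40 N, if the wrist force passes 120 N, or if a joint passes its speed limit or range.

## Robot

A 7-joint arm with a two-finger parallel gripper is mounted at the origin on the work surface. World frame = base frame: x ahead of the robot, y to its left, z up, the work surface at z = 0. Lengths are in m, angles in rad, forces in N, time in s.
With the tool pointing down it reaches from about 0.425 to 0.875 m from the base axis. Payload 4.7 kg.
Tool frame: the origin (TCP) lies at the very end of the fingers, on their centre line; the grasp point (between the pads) lies 19 mm behind it; z points along the fingers, y is the line along which they close (so a half turn about z gives the same grasp; the last joint's range is limited). The gripper opens to 85 mm and grips with 20 to 120 N. Pads are 22 mm wide; open, the fingers measure 114 mm over their backs; the gripper's body (76 mm by 85 mm) begins 54 mm behind the grasp point. The pads swing forward as they close: fully open they stand 13 mm farther back than shut.
Start: joints at [-1.245, 0.321, -0.07, 1.45, 0.023, 1.371, -0.057], TCP at [0.199, 0.619, 0.231] pointing down, gripper open.
Joint ranges: [-2.86, 2.86], [-0.3, 2.09], [-1.38, 1.24], [0.06, 2.45], [-1.56, 4.7], [0.09, 2.05], [-2.69, 2.69]. Speed limits (rad/s): [2.57, 2.57, 3.14, 3.14, 3.14, 3.14, 3.14].

## Interface

Orientations are given as a unit quaternion [w, x, y, z].
In Python, from workcell import arm gives the robot as it stands.
- The arm moves only by the tool step_arm, never from a script. Its argument "targets" is one flat list of numbers, 7 for each row, row after row: the shift along the tool's x, y, z in cm, then the turn, a rotation vector about the tool's x, y, z in degrees, then the gripper's target within -1 to 1 (shut at 1, half-way at 0, fully open at -1). In form: [x, y, z, ax, ay, az, claw, x, y, z, ax, ay, az, claw, ...]. A call has exactly 5 rows; each row shifts and turns the commanded pose from where the row before left it, along the tool's axes as they then stand; what a row does not reach is not made up. A row lasts 1/10 s, in which the tool goes at most 50 mm and 8.59 degrees, less where a joint would pass 70% of its speed; a pose out of reach is approached as far as the arm can. A call with a gripper value outside its range is refused whole. The fingers move at their own pace and stop on an object; the grip force is fixed at half the most. Time passes only in rows, so rows that do not move let the fingers close, or fill a call up. It gives the time, the measured TCP pose, the force, the opening and the grip force at its end, in the units of the state.
- arm.observe(): the state, without advancing time (a new reading comes with each control period).
- arm.grab_frame(name): name is "scene" or "top" or "wrist"; returns (picture, depth): 480x640x3 uint8, red, green, blue; 480x640 float32, m along the optical axis (not along the pixel's ray), 0 where there is no reading.
- arm.calibration(name): a dict with "camera_matrix" (3x3 intrinsics, pixels), "pose" (4x4, takes a point from camera to world coordinates). Camera axes: x right, y down, z forward; pixel columns grow to the right and rows downward; lengths in m; the calibration is good to about 2 mm. A picture is of the moment at which its call begins: read the wrist's pose just before it. calibration takes no time and is no camera call; for the wrist camera it gives the pose at the moment of the call.
- arm.close_job(): hands the job in; it is judged then, once.
Trained networks look in the newest picture that a camera, given by its name, has taken for a name from the list of things; names that differ only in an ending like _2 or _b are one class to them, and where a whole thing is asked for, a point or a joint stands for the part that bears it (a point fixed in the world has none). Each returns a list of dicts, best first, with "conf" (0 to 1); they miss things now and then, are a little off and sometimes report something else, mostly with a low value. They report only what shows in the picture. A call takes as long as a camera call.
- arm.spot_in(camera, name): "position" ([column, row] in pixels, amid what is visible of it).
- arm.regions_of(camera, name): "pixels" (480x640 bool, what is visible of it) and "position" ([column, row] in pixels, amid what is visible of it).
The state is a dict: "time": time; "joint_positions": joint angles; "joint_velocities": joint speeds; "tau": joint torques, N m; "tcp_pos": TCP position; "eef_rot": TCP orientation; "ft_force": force on the tool from outside, world axes, zero at the start; "ft_torque": the same for the moment, N m; "width": opening from 0.0 (shut) to 1.0 (fully open); "grasp_force": force on a finger pad.
Only numpy, scipy, OpenCV 4.12 (cv2) and the standard library are available. Lean on these libraries where they do the work, as an engineer would, in place of code of your own. Each camera call takes 0.05 s, during which the arm holds its last target. There are 200 camera calls.

## Working session

There is one attempt and no reset: what is moved stays moved. The work goes in short steps, Python scripts to look and compute and a tool call to move; the robot and the scene stay as the last step left them, time stands still between calls to the robot, and variables do not carry over. Pictures are saved under pics/ and viewed, at most 10 in all, crops included, and the job is handed in when it is done.

Besides the shell and the picture viewer there is one more tool, called after "Request:" in YAML: its name, and indented under it one key for each argument. step_arm: Moves the arm, as the interface text tells. Its arguments: {"type":"object","properties":{"targets":{"type":"array"}},"required":["targets"]}

```bash
mkdir -p pics; cat > h.py <<'E'
import numpy as np, cv2
from workcell import arm
from scipy.spatial.transform import Rotation as R
def cloud(cam):
    img,d=arm.grab_frame(cam); c=arm.calibration(cam)
    K=np.array(c["camera_matrix"]);T=np.array(c["pose"])
    v,u=np.mgrid[:480,:640]
    P=np.stack([(u-K[0,2])/K[0,0]*d,(v-K[1,2])/K[1,1]*d,d],-1)@T[:3,:3].T+T[:3,3]
    P[d==0]=np.nan
    return img,P
def save(n,img): cv2.imwrite(f"pics/{n}.png",img[...,::-1])
E
python3 - <<'E'
from h import *
s=arm.observe();print({k:np.round(v,3) for k,v in s.items()})
img={}
for c in("scene","top"):
    img[c],P=cloud(c)
    print(c,np.round(arm.calibration(c)["pose"],3).tolist())
    for n in("guard","spare","rack","machine","lever","lever_grip","mark_green","mark_red","mark_white","clip_seat","clip_mouth","lever_pivot","sleeve_a","bottle"):
        try:
            for r in arm.regions_of(c,n)[:2]:
                m=r["pixels"]; print(n,round(r["conf"],2),np.round(r["position"]),np.round(np.nanmedian(P[m],0),3),np.round(np.nanpercentile(P[m],[3,97],axis=0),3).tolist())
        except Exception as e: print(n,e)
    save(c,img[c])
E
```

```text
{'time': np.float64(0.0), 'joint_positions': array([-1.245,  0.322, -0.07 ,  1.452,  0.023,  1.371, -0.057]), 'joint_velocities': array([ 0.001, -0.   , -0.   , -0.001,  0.   , -0.   , -0.   ]), 'tau': array([ 0.0000e+00, -4.9358e+01, -3.8200e-01, -3.1434e+01,  1.3000e-02,
        1.1000e-02, -0.0000e+00]), 'tcp_pos': array([0.199, 0.618, 0.23 ]), 'eef_rot': array([-0.   ,  0.155,  0.988, -0.001]), 'ft_force': array([-0.133,  0.385,  1.213]), 'ft_torque': array([-0.006, -0.017,  0.041]), 'grasp_force': np.float64(0.0), 'width': np.float64(1.003)}
scene [[0.201, 0.573, -0.795, 1.719], [0.98, -0.125, 0.157, -0.266], [-0.01, -0.81, -0.586, 1.064], [0.0, 0.0, 0.0, 1.0]]
guard 0.85 [417. 253.] [0.515 0.263 0.082] [[0.5, 0.213, 0.046], [0.532, 0.317, 0.118]]
spare 0.81 [410. 237.] [0.438 0.281 0.089] [[0.422, 0.231, 0.054], [0.454, 0.337, 0.118]]
spare 0.56 [416. 254.] [0.515 0.261 0.082] [[0.5, 0.211, 0.043], [0.532, 0.317, 0.119]]
rack 0.95 [404. 270.] [0.524 0.233 0.02 ] [[0.414, 0.201, 0.005], [0.564, 0.327, 0.044]]
machine 0.75 [295. 310.] [ 0.665 -0.124  0.068] [[0.496, -0.323, 0.011
[... 2394 characters left out ...]
6], [0.714, 0.383, 0.065]]
clip_mouth 0.66 [344. 210.] [ 0.574 -0.087  0.046] [[0.435, -0.309, 0.015], [0.746, 0.146, 0.172]]
clip_mouth 0.64 [391. 202.] [ 0.583 -0.212  0.178] [[0.511, -0.253, 0.161], [0.635, -0.157, 0.223]]
lever_pivot 0.96 [343. 207.] [ 0.574 -0.089  0.048] [[0.437, -0.308, 0.015], [0.744, 0.145, 0.172]]
lever_pivot 0.61 [220. 246.] [0.47  0.273 0.012] [[0.393, 0.202, 0.004], [0.554, 0.351, 0.101]]
sleeve_a 0.78 [191. 167.] [0.691 0.359 0.051] [[0.665, 0.333, 0.01], [0.714, 0.382, 0.065]]
sleeve_a 0.76 [317. 186.] [ 0.626 -0.009  0.135] [[0.601, -0.03, 0.069], [0.643, 0.011, 0.143]]
bottle 0.79 [237. 187.] [0.646 0.224 0.108] [[0.628, 0.203, 0.018], [0.672, 0.255, 0.163]]
```

```bash
python3 - <<'E'
import cv2
i=cv2.imread("pics/top.png")[130:300,170:510]
cv2.imwrite("pics/topc.png",cv2.resize(i,None,fx=2.3,fy=2.3,interpolation=2))
E
```

```text
(no output)
```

View pics/topc.png

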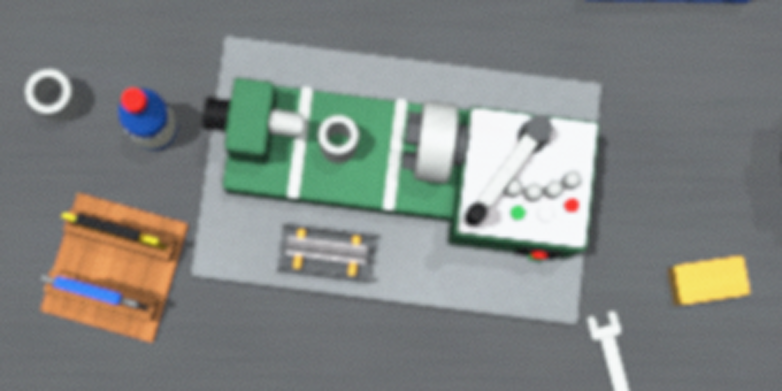

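View pics/scene.png

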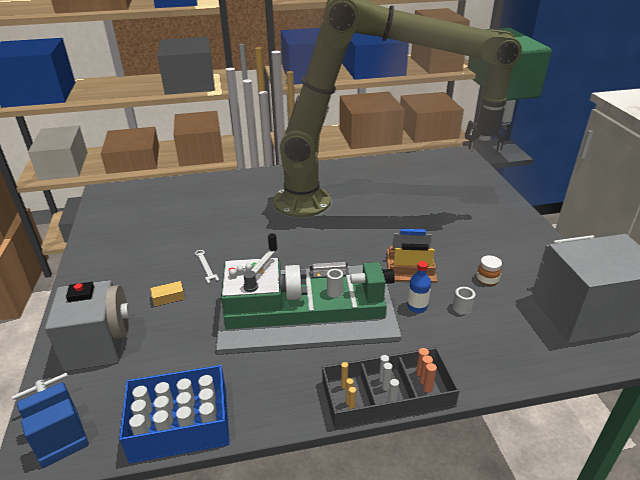

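The top crop shows the guard (yellow/black rail) at (110,230), the spare (blue) at (95,292), the clip at (328,250), the lever handle at (475,213), and the green disc at (517,213), which is the first notch (0.70). The scene view agrees. Next I measure poses precisely.

```bash
python3 - <<'E'
from h import *
def rect(Q): 
    c,s,a=cv2.minAreaRect((Q[:,:2]*1000).astype(np.float32)); return np.round(c,1),np.round(s,1),round(a,2)
A=[]
for c in("top","scene"):
    img,P=cloud(c); Pf=P.reshape(-1,3); C=img.reshape(-1,3).astype(int)
    ok=np.isfinite(Pf).all(1); Pf=Pf[ok];C=C[ok]
    box=lambda x0,x1,y0,y1,z0,z1:(Pf[:,0]>x0)&(Pf[:,0]<x1)&(Pf[:,1]>y0)&(Pf[:,1]<y1)&(Pf[:,2]>z0)&(Pf[:,2]<z1)
    def rep(n,m):
        Q=Pf[m]
        if len(Q)>5: print(c,n,len(Q),np.round(Q.mean(0)*1000,1),rect(Q),"zmax",np.round(np.percentile(Q[:,2],98)*1000,1))
    rep("guardrail",box(.48,.55,.19,.34,.108,.13))
    rep("sparerail",box(.40,.465,.2,.36,.108,.13))
    rep("guard yellow",box(.46,.56,.17,.36,.088,.13))
    rep("clip",box(.42,.535,-.09,.08,.05,.075))
    rep("cliplow",box(.42,.535,-.09,.08,.03,.075))
    rep("head",box(.45,.75,-.4,-.1,.125,.14))
    rep("pan",box(.38,.8,-.36,.2,.012,.026))
    rep("handle",box(.48,.56,-.2,-.12,.19,.23))
    rep("pivot",box(.6,.67,-.29,-.2,.145,.23))
    r,g,b=C.T
    rep("green",box(.5,.6,-.3,-.18,.12,.145)&(g>r+50)&(g>b+50)&(g>120))
    rep("red",box(.5,.6,-.32,-.18,.12,.145)&(r>g+60))
    rep("table",box(.3,.37,-.1,.1,-.05,.05))
E
```

```text
top guardrail 149 [511.8 266.3 116.1] (array([512.1, 266.3]), array([79.1, 14. ]), 74.53) zmax 122.5
top sparerail 149 [434.9 287.3 116. ] (array([435.3, 287.9]), array([79.1, 13.9]), 74.65) zmax 122.0
top guard yellow 185 [511.2 264.6 113.2] (array([512.3, 267. ]), array([117.2,  14. ]), 74.53) zmax 122.1
top clip 255 [493.5   4.5  60.8] (array([491.8,   4.7]), array([115.4,  58.3]), 83.65) zmax 71.9
top cliplow 674 [491.7   3.   47.1] (array([492.3,   5.8]), array([122.3,  60.5]), 83.16) zmax 70.6
top head 2524 [ 571.6 -235.3  133.4] (array([ 577.9, -204.8]), array([223.5, 160.2]), 83.74) zmax 139.1
top pan 7811 [574.7 -73.2  19.9] (array([ 590.1, -100. ]), array([574. , 335.6]), 81.36) zmax 25.3
top handle 81 [ 517.9 -165.1  218.5] (array([ 518.7, -165.7]), array([21.2, 22.1]), 2.58) zmax 226.0
top pivot 173 [ 619.9 -238.3  176.7] (array([ 617.6, -238.6]), array([35. , 46.5]), 74.17) zmax 184.8
top green 26 [ 532.  -224.3  136.9] (array([ 532. , -224.7]), array([14.7, 11.8]), 89.5) zmax 140.4
top red 36 [ 542.2 -289.3  136.6] (array([ 543. , -288.8]), array([18.3, 15.4]), 86.69) z
[... 665 characters left out ...]
599.2 -233.   134.1] (array([ 583.6, -209. ]), array([221.1, 162.3]), 83.3) zmax 139.2
scene pan 4457 [704.2 -97.3  20.8] (array([597. , -80.2]), array([571.7, 328.8]), 82.95) zmax 25.4
scene handle 106 [ 527.6 -169.   211.2] (array([ 524.1, -169.3]), array([23.3, 22.7]), 14.15) zmax 225.3
scene pivot 236 [ 629.7 -242.3  170.1] (array([ 619.9, -240.9]), array([32.7, 57.2]), 65.98) zmax 183.7
scene green 9 [ 529.1 -228.5  138.3] (array([ 528.7, -227.8]), array([23.9,  8.8]), 9.33) zmax 140.6
scene red 13 [ 534.8 -292.5  136.7] (array([ 534.4, -291.6]), array([15.8, 20.5]), 23.19) zmax 140.3
scene table 738 [335.8  -0.5   1.3] (array([3.35e+02, 2.00e-01]), array([ 69.5, 199.2]), 0.04) zmax 6.9
```

```bash
cat >> h.py <<'E'
def plan(pos,yaw_y,n,claw,start=None):
    """rows to bring TCP to pos with tool down, tool y at yaw_y deg (mod 180), n rows"""
    s=arm.observe(); q=s["eef_rot"]; M=R.from_quat([q[1],q[2],q[3],q[0]]); p=np.array(s["tcp_pos"])
    a=np.radians(yaw_y); y=np.array([np.cos(a),np.sin(a),0]); 
    if y@M.as_matrix()[:,1]<0: y=-y
    G=R.from_matrix(np.stack([np.cross(y,[0,0,-1]),y,[0,0,-1]],1)); p0=p.copy();M0=M
    out=[]
    for k in range(1,n+1):
        w=p0+(np.array(pos)-p0)*k/n
        t=np.round(M.inv().apply(w-p)*100,2); p=p+M.apply(t/100)
        Mg=M0*R.from_rotvec((M0.inv()*G).as_rotvec()*k/n)
        r=np.round(np.degrees((M.inv()*Mg).as_rotvec()),1); M=M*R.from_rotvec(np.radians(r))
        out+=[*t,*r,claw]
        if k%5==0: print([float(v) for v in out]); out=[]
    if out: print([float(v) for v in out])
    print("end",p.round(4),"now",p0.round(4))
E
python3 - <<'E'
from h import *
plan([.50,.265,.26],-15.5,15,0.)
E
```

```text
[-2.63, -1.63, -0.19, 0.0, 0.0, 5.8, 0.0, -2.78, -1.35, -0.19, 0.0, 0.0, 5.9, 0.0, -2.91, -1.07, -0.19, 0.0, 0.0, 5.8, 0.0, -3.0, -0.76, -0.19, 0.0, -0.0, 5.9, 0.0, -3.06, -0.45, -0.2, 0.0, -0.0, 5.8, 0.0]
[-3.09, -0.14, -0.19, 0.0, -0.0, 5.9, 0.0, -3.09, 0.18, -0.19, 0.0, -0.0, 5.8, 0.0, -3.05, 0.49, -0.19, 0.0, -0.0, 5.8, 0.0, -2.99, 0.8, -0.19, 0.0, -0.0, 5.9, 0.0, -2.89, 1.1, -0.19, 0.0, -0.0, 5.8, 0.0]
[-2.77, 1.39, -0.19, 0.0, -0.0, 5.9, 0.0, -2.61, 1.66, -0.19, 0.0, -0.0, 5.8, 0.0, -2.43, 1.92, -0.19, 0.0, -0.0, 5.8, 0.0, -2.22, 2.15, -0.19, 0.0, -0.0, 5.9, 0.0, -1.99, 2.37, -0.2, 0.0, -0.0, 5.8, 0.0]
end [0.5   0.265 0.26 ] now [0.1994 0.6187 0.2313]
```

Request:
step_arm:
  targets: [-2.6,-1.6,-0.2,0,0,5.8,0,-2.8,-1.4,-0.2,0,0,5.9,0,-2.9,-1.1,-0.2,0,0,5.8,0,-3.0,-0.8,-0.2,0,0,5.9,0,-3.1,-0.4,-0.2,0,0,5.8,0]

```text
time: 2.1
tcp_pos: [0.3002, 0.4992, 0.2416]
eef_rot: [-0.0, 0.401, 0.916, 0.0]
ft_force: [-0.2, 0.5, 0.2]
width: 0.502
grasp_force: 0.0
```

Request:
step_arm:
  targets: [-3.1,-0.1,-0.2,0,0,5.9,0,-3.1,0.2,-0.2,0,0,5.8,0,-3.0,0.5,-0.2,0,0,5.8,0,-3.0,0.8,-0.2,0,0,5.9,0,-2.9,1.1,-0.2,0,0,5.8,0]

```text
time: 2.6
tcp_pos: [0.401, 0.3819, 0.2517]
eef_rot: [-0.0, 0.619, 0.785, 0.0]
ft_force: [0.8, -0.3, -0.4]
width: 0.5
grasp_force: 0.0
```

Request:
step_arm:
  targets: [-2.8,1.4,-0.2,0,0,5.9,0,-2.6,1.7,-0.2,0,0,5.8,0,-2.4,1.9,-0.2,0,0,5.8,0,-2.2,2.2,-0.2,0,0,5.9,0,-2.0,2.4,-0.2,0,0,5.8,0]

```text
time: 3.1
tcp_pos: [0.5022, 0.2642, 0.2617]
eef_rot: [-0.0, 0.797, 0.604, 0.0]
ft_force: [0.7, 1.2, -1.1]
width: 0.495
grasp_force: 0.0
```

```bash
python3 - <<'E'
from h import *
T=np.array(arm.calibration("wrist")["pose"]);print(T.round(3).tolist())
img,P=cloud("wrist"); save("w1",img)
s=arm.observe();print(s["time"],s["tcp_pos"],s["eef_rot"],s["width"],s["joint_positions"].round(2) if hasattr(s["joint_positions"],'round') else s["joint_positions"])
Pf=P.reshape(-1,3);Pf=Pf[np.isfinite(Pf).all(1)]
for n,x0,x1 in(("g",.48,.55),("s",.40,.465)):
    m=(Pf[:,0]>x0)&(Pf[:,0]<x1)&(Pf[:,1]>.18)&(Pf[:,1]<.36)&(Pf[:,2]>.107)&(Pf[:,2]<.13)
    Q=Pf[m]; 
    if len(Q): print(n,len(Q),Q.mean(0).round(4),np.percentile(Q[:,2],50),cv2.minAreaRect((Q[:,:2]*1000).astype(np.float32)))
E
```

```text
[[0.963, -0.261, -0.074, 0.521], [-0.271, -0.925, -0.268, 0.332], [0.002, 0.278, -0.961, 0.403], [0.0, 0.0, 0.0, 1.0]]
3.15 [0.50645513 0.25799991 0.2621359 ] [2.28189579e-03 8.00622104e-01 5.99164859e-01 7.15427956e-04] 0.5017974799030636 [-0.85  0.13  0.36  1.63 -0.04  1.39 -0.77]
g 2284 [0.5169 0.26   0.1154] 0.11552218744501394 ((516.3889770507812, 258.08270263671875), (79.20157623291016, 13.968717575073242), 74.42431640625)
s 2487 [0.4409 0.2812 0.1146] 0.11494754061998119 ((439.46044921875, 279.8619384765625), (79.57275390625, 14.80551528930664), 74.04379272460938)
```

View pics/w1.png

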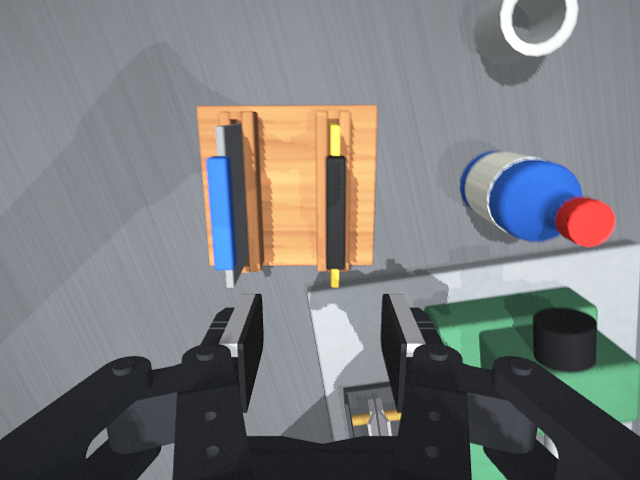

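The wrist view shows the guard's black rail at (336,212) and the spare's blue rail at (222,212), with the clip at (375,410). The arm was still settling, so I re-measure now it is at rest.

```bash
sed -i 's/    img,d=arm.grab_frame(cam); c=arm.calibration(cam)/    c=arm.calibration(cam); img,d=arm.grab_frame(cam)/' h.py; cat > m.py <<'E'
from h import *
def run(plan_=True):
    for i in range(2):
        img,P=cloud("wrist")
    s=arm.observe();print(s["time"],np.round(s["tcp_pos"],4),np.round(s["eef_rot"],4))
    Pf=P.reshape(-1,3);Pf=Pf[np.isfinite(Pf).all(1)]
    for n,x0,x1 in(("g",.48,.55),("s",.40,.465)):
        m=(Pf[:,0]>x0)&(Pf[:,0]<x1)&(Pf[:,1]>.18)&(Pf[:,1]<.36)&(Pf[:,2]>.107)&(Pf[:,2]<.13)
        Q=Pf[m]
        if len(Q): print(n,len(Q),Q.mean(0).round(4),np.percentile(Q[:,2],50),cv2.minAreaRect((Q[:,:2]*1000).astype(np.float32)))
    return img,P
E
python3 - <<'E'
from m import *
run(); plan([.5125,.2655,.20],-15.5,5,0.)
E
```

```text
3.25 [0.5031 0.2627 0.2617] [4.000e-04 7.972e-01 6.037e-01 3.000e-04]
g 2297 [0.512  0.2661 0.1149] 0.11498039052186593 ((511.6542663574219, 264.641845703125), (79.50289154052734, 14.023333549499512), 74.73583984375)
s 2513 [0.4359 0.2871 0.1144] 0.11479347785572996 ((434.6340637207031, 285.6000671386719), (79.6046371459961, 14.656420707702637), 74.79882049560547)
[0.1, 0.16, 1.23, 0.0, -0.0, -0.0, 0.0, 0.11, 0.17, 1.24, 0.0, -0.0, -0.1, 0.0, 0.1, 0.16, 1.23, 0.0, -0.0, -0.0, 0.0, 0.11, 0.17, 1.24, 0.0, -0.0, -0.1, 0.0, 0.1, 0.16, 1.23, 0.1, -0.0, -0.0, 0.0]
end [0.5125 0.2655 0.2   ] now [0.5031 0.2627 0.2617]
```

Request:
step_arm:
  targets: [0.1,0.16,1.2,0,0,0,0,0.1,0.17,1.2,0,0,0,0,0.1,0.16,1.2,0,0,0,0,0.1,0.16,1.2,0,0,-0.1,0,0.1,0.16,1.2,0,0,-0.1,0]

```text
time: 3.75
tcp_pos: [0.5103, 0.2682, 0.1997]
eef_rot: [-0.0, 0.794, 0.607, -0.0]
ft_force: [-0.3, 0.6, 0.3]
width: 0.501
grasp_force: 0.0
```

Request:
step_arm:
  targets: [0,0,2.6,0,0,0,0,0,0,2.6,0,0,0,0,0,0,2.6,0,0,0,0,0,0,2.4,0,0,0,0,0,0,1.0,0,0,0,0]

```text
time: 4.25
tcp_pos: [0.509, 0.267, 0.0861]
eef_rot: [-0.0, 0.795, 0.607, -0.002]
ft_force: [-0.1, 0.0, -0.0]
width: 0.498
grasp_force: 0.0
```

```bash
python3 - <<'E'
from m import *
img,P=run(); plan([.5118,.2655,.089],-15.3,5,1.)
E
```

```text
4.35 [0.5095 0.2672 0.0875] [-0.      0.7947  0.607  -0.0017]
g 14857 [0.5132 0.2729 0.1162] 0.11509961324417871 ((511.8756408691406, 270.8948974609375), (57.81807327270508, 59.345794677734375), 29.781734466552734)
s 9693 [0.4406 0.3012 0.1138] 0.11461024730611058 ((435.20306396484375, 287.7708740234375), (75.8070297241211, 15.395243644714355), 74.59741973876953)
[-0.02, 0.05, -0.03, -0.0, 0.0, 0.0, 1.0, -0.02, 0.06, -0.03, -0.0, 0.1, 0.0, 1.0, -0.03, 0.05, -0.03, -0.1, -0.0, 0.0, 1.0, -0.02, 0.05, -0.03, 0.0, 0.0, 0.0, 1.0, -0.02, 0.05, -0.03, -0.0, 0.1, 0.0, 1.0]
end [0.5118 0.2655 0.089 ] now [0.5095 0.2672 0.0875]
```

Request:
step_arm:
  targets: [0,0.12,-0.1,0,0,0,0,-0.1,0.12,0,0,0,0,0,0,0,0,0,0,0,1,0,0,0,0,0,0,1,0,0,0,0,0,0,1]

```text
time: 4.85
tcp_pos: [0.5133, 0.2666, 0.0914]
eef_rot: [-0.0, 0.795, 0.607, 0.001]
ft_force: [-1.4, 0.7, 4.2]
width: 0.149
grasp_force: 59.4
```

Request:
step_arm:
  targets: [0,0,0,0,0,0,1,0,0,0,0,0,0,1,0,0,0,0,0,0,1,0,0,0,0,0,0,1,0,0,0,0,0,0,1]

```text
time: 5.35
tcp_pos: [0.5133, 0.2666, 0.0914]
eef_rot: [-0.0, 0.795, 0.607, 0.001]
ft_force: [-0.6, -0.1, 5.1]
width: 0.152
grasp_force: 59.7
```

Request:
step_arm:
  targets: [0,0,-1,0,0,0,1,0,0,-3,0,0,0,1,0,0,-3.5,0,0,0,1,0,0,-4,0,0,0,1,0,0,-3.5,0,0,0,1]

```text
time: 5.85
tcp_pos: [0.5124, 0.2659, 0.2421]
eef_rot: [-0.0, 0.795, 0.607, -0.0]
ft_force: [0.9, 0.5, -2.5]
width: 0.156
grasp_force: 59.0
```

```bash
python3 - <<'E'
from h import *
for i in range(2): img,P=cloud("wrist")
save("w2",img)
s=arm.observe();print(s["time"],np.round(s["tcp_pos"],4),np.round(s["eef_rot"],4),s["ft_force"])
for c in("wrist","top"):
    if c=="top": img,P=cloud(c)
    Pf=P.reshape(-1,3);Pf=Pf[np.isfinite(Pf).all(1)]
    m=(Pf[:,0]>.43)&(Pf[:,0]<.535)&(Pf[:,1]>-.09)&(Pf[:,1]<.08)&(Pf[:,2]>.045)&(Pf[:,2]<.075)
    Q=Pf[m];print(c,len(Q),cv2.minAreaRect((Q[:,:2]*1000).astype(np.float32)) if len(Q)>4 else 0)
plan([.50,.15,.25],-6.3,5,1.)
E
```

```text
5.95 [0.5152 0.2673 0.2462] [3.000e-04 7.948e-01 6.069e-01 4.800e-03] [ 0.98105582  0.7006031  -0.72945964]
wrist 6 ((480.92938232421875, 40.27875900268555), (2.419109344482422, 8.13705825805664), 85.31439971923828)
top 365 ((492.2717590332031, 4.88885498046875), (118.57081604003906, 60.42972946166992), 83.57251739501953)
[-2.32, 0.35, -0.15, 0.0, -0.0, -1.8, 1.0, -2.34, 0.27, -0.14, 0.1, -0.1, -1.8, 1.0, -2.34, 0.2, -0.15, 0.0, -0.0, -1.8, 1.0, -2.35, 0.13, -0.14, 0.1, -0.1, -1.8, 1.0, -2.35, 0.05, -0.14, -0.0, -0.0, -1.8, 1.0]
end [0.5  0.15 0.25] now [0.5138 0.2667 0.243 ]
```

View pics/w2.png

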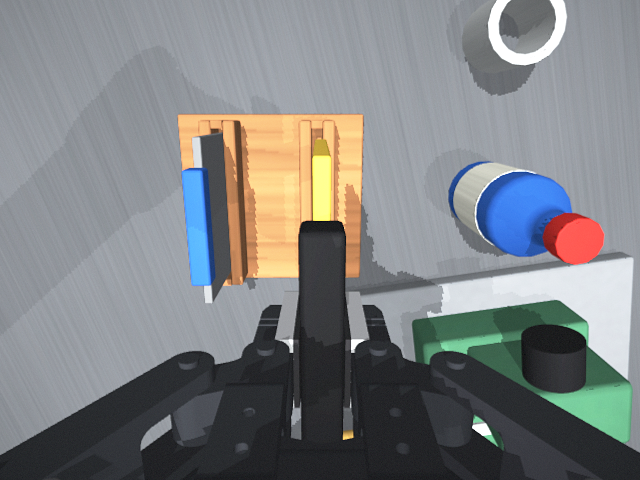

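The guard is held cleanly: its rail runs along the pads at (322,300). Next is the clip profile from the fixed cameras.

```bash
python3 - <<'E'
from h import *
a=np.radians(-6.3);c,s=np.cos(a),np.sin(a)
for cam in("top","scene"):
    L=[]
    for i in range(3):
        img,P=cloud(cam)
        Q=P.reshape(-1,3);Q=Q[np.isfinite(Q).all(1)]
        d=Q[:,:2]-[.492,.005]
        L.append(np.c_[d[:,0]*c+d[:,1]*s,-d[:,0]*s+d[:,1]*c,Q[:,2]]*1000)
    L=np.concatenate(L)
    print(cam,"x profile (med z,p90) |y|<40")
    for x in range(-40,42,3):
        m=(abs(L[:,0]-x)<1.5)&(abs(L[:,1])<40); print(x,m.sum(),np.percentile(L[m,2],[10,50,90]).round() if m.any() else '',end='; ')
    print("\ny profile high")
    for y in range(-75,76,5):
        m=(abs(L[:,1]-y)<2.5)&(abs(L[:,0])<25); print(y,np.percentile(L[m,2],[50,90]).round() if m.any() else '',end='; ')
    print()
    if cam=="top": cv2.imwrite("pics/clip.png",cv2.resize(img[215:265,280:350,::-1],None,fx=8,fy=8,interpolation=2))
E
```

```text
top x profile (med z,p90) |y|<40
-40 77 [17. 20. 24.]; -37 85 [15. 20. 24.]; -34 82 [17. 20. 24.]; -31 127 [16. 22. 43.]; -28 114 [35. 46. 52.]; -25 45 [31. 44. 48.]; -22 85 [26. 32. 46.]; -19 86 [27. 32. 45.]; -16 79 [28. 33. 46.]; -13 90 [27. 32. 46.]; -10 124 [28. 44. 70.]; -7 125 [26. 64. 70.]; -4 60 [56. 60. 64.]; -1 45 [50. 52. 55.]; 2 128 [37. 50. 57.]; 5 109 [54. 60. 66.]; 8 99 [62. 66. 71.]; 11 39 [62. 66. 69.]; 14 22 [35. 45. 47.]; 17 78 [27. 31. 45.]; 20 83 [27. 32. 45.]; 23 81 [27. 31. 46.]; 26 132 [28. 39. 50.]; 29 75 [44. 48. 51.]; 32 4 [41. 42. 46.]; 35 59 [16. 20. 24.]; 38 87 [16. 20. 24.]; 41 76 [17. 20. 23.]; 
y profile high
-75 [20. 24.]; -70 [20. 24.]; -65 [20. 25.]; -60 [28. 34.]; -55 [30. 35.]; -50 [31. 66.]; -45 [37. 66.]; -40 [47. 64.]; -35 [48. 65.]; -30 [46. 67.]; -25 [36. 67.]; -20 [33. 65.]; -15 [33. 67.]; -10 [34. 66.]; -5 [34. 66.]; 0 [35. 67.]; 5 [34. 68.]; 10 [35. 66.]; 15 [33. 66.]; 20 [34. 67.]; 25 [37. 68.]; 30 [45. 65.]; 35 [49. 66.]; 40 [47. 67.]; 45 [35. 69.]; 50 [30. 36.]; 55 [30. 34.]; 60 [24. 30.]; 65 [20. 24.]; 70 [20. 24.]; 75 [20. 24.]; 
sc
[... 238 characters left out ...]
8. 53. 63.]; 8 130 [39. 58. 65.]; 11 131 [40. 61. 69.]; 14 46 [45. 66. 70.]; 17 12 [47. 60. 73.]; 20 7 [44. 46. 74.]; 23 2 [40. 44. 47.]; 26 10 [41. 45. 47.]; 29 17 [43. 45. 49.]; 32 21 [45. 46. 51.]; 35 6 [50. 51. 53.]; 38 2 [55. 55. 55.]; 41 0 ; 
y profile high
-75 ; -70 [23. 25.]; -65 [22. 31.]; -60 [32. 46.]; -55 [32. 52.]; -50 [52. 69.]; -45 [60. 68.]; -40 [54. 69.]; -35 [56. 66.]; -30 [58. 67.]; -25 [53. 69.]; -20 [60. 69.]; -15 [55. 67.]; -10 [62. 69.]; -5 [64. 69.]; 0 [66. 70.]; 5 [65. 69.]; 10 [65. 69.]; 15 [65. 69.]; 20 [64. 68.]; 25 [64. 69.]; 30 [62. 70.]; 35 [62. 68.]; 40 [54. 68.]; 45 [63. 70.]; 50 [33. 47.]; 55 [32. 38.]; 60 [21. 24.]; 65 [22. 23.]; 70 [22. 24.]; 75 [22. 24.];
```

View pics/clip.png

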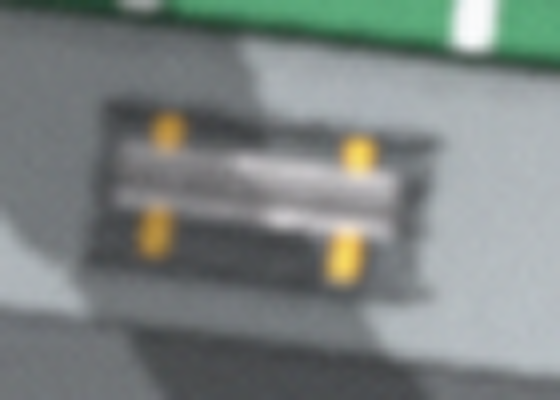

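Crop: the slit between the jaws is at (255,185) and the jaws span columns 110 to 400. That puts the clip centre at about (0.493, 0.003) with yaw -6.3°.

```bash
python3 - <<'E'
from h import *
plan([.4932,.0045,.24],-6.35,10,1.)
E
```

```text
[-2.57, 0.51, -0.01, -0.0, 0.0, -0.9, 1.0, -2.58, 0.46, -0.01, -0.0, 0.0, -0.9, 1.0, -2.58, 0.43, -0.01, -0.0, 0.0, -0.9, 1.0, -2.59, 0.39, -0.01, -0.1, 0.1, -0.9, 1.0, -2.6, 0.34, -0.01, 0.0, -0.0, -0.9, 1.0]
[-2.6, 0.31, -0.01, 0.0, -0.0, -0.8, 1.0, -2.61, 0.26, -0.02, 0.0, -0.0, -0.9, 1.0, -2.61, 0.23, -0.01, 0.0, 0.0, -0.9, 1.0, -2.61, 0.19, -0.01, -0.0, 0.0, -0.9, 1.0, -2.62, 0.14, -0.02, -0.0, 0.0, -0.9, 1.0]
end [0.4932 0.0045 0.24  ] now [0.5119 0.2658 0.2385]
```

Request:
step_arm:
  targets: [-2.6,0.5,0,0,0,-0.9,1,-2.6,0.5,0,0,0,-0.9,1,-2.6,0.4,0,0,0,-0.9,1,-2.6,0.4,0,0,0,-0.9,1,-2.6,0.3,0,0,0,-0.9,1]

```text
time: 6.8
tcp_pos: [0.5023, 0.1336, 0.2394]
eef_rot: [-0.0, 0.77, 0.638, -0.001]
ft_force: [0.5, -0.3, -1.9]
width: 0.151
grasp_force: 58.9
```

Request:
step_arm:
  targets: [-2.6,0.3,0,0,0,-0.8,1,-2.6,0.3,0,0,0,-0.9,1,-2.6,0.2,0,0,0,-0.9,1,-2.6,0.2,0,0,0,-0.9,1,-2.6,0.1,0,0,0,-0.9,1]

```text
time: 7.3
tcp_pos: [0.4927, 0.0035, 0.2395]
eef_rot: [-0.0, 0.745, 0.667, -0.001]
ft_force: [-0.1, -0.3, -1.4]
width: 0.152
grasp_force: 58.9
```

Request:
step_arm:
  targets: [0,0,0,0,0,0,1,0,0,0,0,0,0,1,0,0,0,0,0,0,1,0,0,0,0,0,0,1,0,0,0,0,0,0,1]

```text
time: 7.8
tcp_pos: [0.4933, 0.0056, 0.2401]
eef_rot: [-0.0, 0.745, 0.667, -0.0]
ft_force: [-0.3, -0.3, -2.4]
width: 0.149
grasp_force: 59.0
```

```bash
cat > clip.py <<'E'
from h import *
a=np.radians(-6.35);c,s=np.cos(a),np.sin(a)
img,P=cloud("wrist")
o=arm.observe();print(o["time"],np.round(o["tcp_pos"],4),np.round(o["eef_rot"],4),np.round(o["ft_force"],1))
for cam in("top","scene","wrist"):
    if cam!="wrist": img,P=cloud(cam)
    Q=P.reshape(-1,3);C=img.reshape(-1,3).astype(int);ok=np.isfinite(Q).all(1);Q=Q[ok];C=C[ok]
    d=Q[:,:2]-[.493,.003]; L=np.c_[d[:,0]*c+d[:,1]*s,-d[:,0]*s+d[:,1]*c,Q[:,2]]*1000
    r,g,b=C.T; m=(r>b+70)&(g>b+60)&(r>110)&(abs(L[:,0])<30)&(abs(L[:,1])<80)&(L[:,2]>60)
    print(cam,"yellow",m.sum(),np.percentile(L[m],[2,50,98],axis=0).round(1).tolist() if m.any() else "")
    if m.sum()>20:
        A=np.c_[L[m][:,1:],np.ones(m.sum())]; print("x~y,z fit",np.linalg.lstsq(A,L[m][:,0],rcond=None)[0].round(3))
    if cam=="top":
        m=(abs(L[:,0])<15)&(abs(L[:,1])<80)&(L[:,2]>130)&(r<70)
E
python3 clip.py; python3 - <<'E'
from h import *
plan([.4932,.0045,.155],-6.35,5,1.)
E
```

```text
7.85 [0.4933 0.0054 0.2402] [-0.000e+00  7.448e-01  6.672e-01 -1.000e-04] [-0.3  0.2 -1.7]
top yellow 4 [[-1.5, -56.5, 242.8], [0.3, -55.0, 249.6], [1.1, -53.6, 252.1]]
scene yellow 956 [[-1.5, -57.4, 163.4], [3.9, -2.4, 204.1], [9.5, 55.7, 247.8]]
x~y,z fit [-0.001  0.016  0.778]
wrist yellow 956 [[-1.5, -57.4, 163.4], [3.9, -2.4, 204.1], [9.5, 55.7, 247.8]]
x~y,z fit [-0.001  0.016  0.778]
[-0.01, -0.0, 1.71, -0.0, 0.0, 0.0, 1.0, -0.01, -0.0, 1.7, -0.0, 0.0, 0.0, 1.0, -0.01, -0.0, 1.71, -0.0, 0.0, 0.0, 1.0, -0.01, -0.0, 1.7, -0.0, 0.0, 0.0, 1.0, -0.01, -0.01, 1.71, -0.0, 0.0, 0.0, 1.0]
end [0.4932 0.0046 0.155 ] now [0.4933 0.005  0.2403]
```

Request:
step_arm:
  targets: [0,0,2,0,0,0,1,0,0,2,0,0,0,1,0,0,2,0,0,0,1,0,0,1.5,0,0,0,1,0,0,1.0,0,0,0,1]

```text
time: 8.45
tcp_pos: [0.4927, 0.0048, 0.1542]
eef_rot: [-0.0, 0.745, 0.667, -0.001]
ft_force: [-0.1, -0.2, -2.2]
width: 0.15
grasp_force: 58.9
```

Request:
step_arm:
  targets: [0,0,0.4,0,0,0,1,0,0,0.4,0,0,0,1,0,0,0.4,0,0,0,1,0,0,0.4,0,0,0,1,0,0,0.2,0,0,0,1]

```text
time: 8.95
tcp_pos: [0.493, 0.0048, 0.1372]
eef_rot: [-0.0, 0.745, 0.667, -0.0]
ft_force: [-1.3, 0.1, -0.4]
width: 0.153
grasp_force: 59.2
```

Request:
step_arm:
  targets: [0,0,0.2,0,0,0,1,0,0,0.2,0,0,0,1,0,0,0.2,0,0,0,1,0,0,0.2,0,0,0,1,0,0,0.2,0,0,0,1]

```text
time: 9.45
tcp_pos: [0.4939, 0.0048, 0.1284]
eef_rot: [0.0, 0.745, 0.667, 0.001]
ft_force: [-0.7, 0.7, 0.9]
width: 0.151
grasp_force: 59.6
```

Request:
step_arm:
  targets: [0,0,0.3,0,0,0,1,0,0,0.2,0,0,0,1,0,0,0.2,0,0,0,1,0,0,0.2,0,0,0,1,0,0,0.1,0,0,0,1]

```text
time: 9.95
tcp_pos: [0.4933, 0.0047, 0.1171]
eef_rot: [0.0, 0.745, 0.667, -0.0]
ft_force: [-1.4, 0.2, 2.1]
width: 0.147
grasp_force: 59.6
```

```bash
python3 clip.py; python3 - <<'E'
from h import *
img,_=cloud("scene"); cv2.imwrite("pics/s2.png",cv2.resize(img[200:340,200:440,::-1],None,fx=3.3,fy=3.3,interpolation=2))
E
```

```text
10.0 [0.4932 0.0046 0.117 ] [-0.000e+00  7.453e-01  6.667e-01 -1.000e-04] [0.1 1.2 0.4]
top yellow 10 [[-2.7, -56.8, 104.2], [0.4, -52.2, 122.7], [3.2, -48.8, 128.3]]
scene yellow 567 [[-2.1, -57.2, 64.8], [3.8, -2.9, 94.2], [9.3, 55.1, 126.3]]
x~y,z fit [-0.003  0.018  2.084]
wrist yellow 567 [[-2.1, -57.2, 64.8], [3.8, -2.9, 94.2], [9.3, 55.1, 126.3]]
x~y,z fit [-0.003  0.018  2.084]
```

View pics/s2.png

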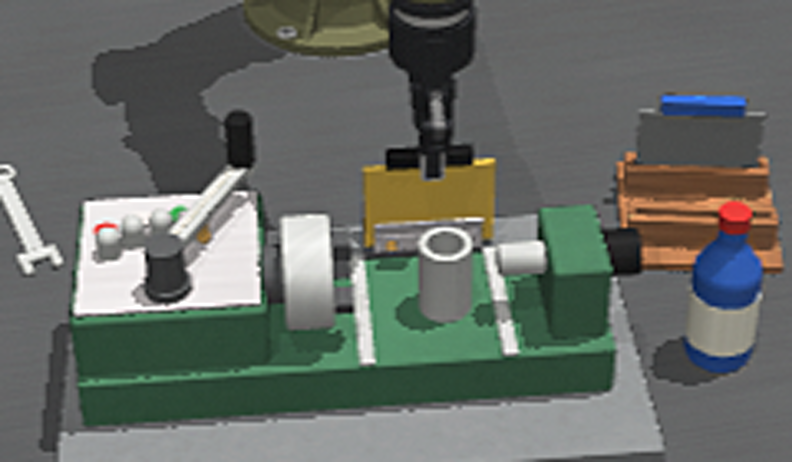

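The plate is between the jaws (crop around (430,200)), about 6 mm above the floor. I press on.

Request:
step_arm:
  targets: [0,0,0.2,0,0,0,1,0,0,0.2,0,0,0,1,0,0,0.1,0,0,0,1,0,0,0.1,0,0,0,1,0,0,0,0,0,0,1]

```text
time: 10.65
tcp_pos: [0.4933, 0.0045, 0.1114]
eef_rot: [0.0, 0.745, 0.667, 0.0]
ft_force: [-0.8, 0.1, 3.0]
width: 0.149
grasp_force: 59.6
```

Request:
step_arm:
  targets: [0,0,0.1,0,0,0,1,0,0,0.1,0,0,0,1,0,0,0,0,0,0,1,0,0,0,0,0,0,1,0,0,0,0,0,0,1]

```text
time: 11.15
tcp_pos: [0.4941, 0.0045, 0.1113]
eef_rot: [0.0, 0.745, 0.667, 0.001]
ft_force: [-4.4, -0.6, 15.1]
width: 0.152
grasp_force: 61.5
```

The floor is reached: z stopped at 0.111 with 15 N. Next I release and lift.

Request:
step_arm:
  targets: [0,0,-0.1,0,0,0,1,0,0,0,0,0,0,0,0,0,0,0,0,0,0,0,0,0,0,0,0,0,0,0,0,0,0,0,0]

```text
time: 11.65
tcp_pos: [0.4932, 0.0047, 0.11]
eef_rot: [0.0, 0.745, 0.667, -0.0]
ft_force: [1.1, -0.4, -0.6]
width: 0.501
grasp_force: 0.0
```

Request:
step_arm:
  targets: [0,0,-2,0,0,0,0,0,0,-4,0,0,0,0,0,0,-4,0,0,0,0,0,0,-5,0,0,0,0,0,0,-4,0,0,0,0]

```text
time: 12.15
tcp_pos: [0.4935, 0.0046, 0.3029]
eef_rot: [0.0, 0.745, 0.667, 0.001]
ft_force: [0.6, 0.1, -0.2]
width: 0.497
grasp_force: 0.0
```

```bash
python3 clip.py; python3 - <<'E'
from h import *
a=np.radians(-6.35);c,s=np.cos(a),np.sin(a)
for i in range(2): img,P=cloud("wrist")
save("w3",img)
for cam in("top","scene"):
    if cam!="wrist": img,P=cloud(cam)
    Q=P.reshape(-1,3);Q=Q[np.isfinite(Q).all(1)]
    d=Q[:,:2]-[.493,.003]; L=np.c_[d[:,0]*c+d[:,1]*s,-d[:,0]*s+d[:,1]*c,Q[:,2]]*1000
    m=(abs(L[:,0])<15)&(abs(L[:,1])<70)&(L[:,2]>127)&(L[:,2]<148); print(cam,"rail",m.sum(),np.percentile(L[m],[3,50,97],axis=0).round(1).tolist())
    m=(Q[:,0]>.48)&(Q[:,0]<.56)&(Q[:,1]>-.2)&(Q[:,1]<-.12)&(Q[:,2]>.19)&(Q[:,2]<.23);print("handle",Q[m].mean(0),cv2.minAreaRect((Q[m][:,:2]*1000).astype(np.float32)))
E
```

```text
12.2 [0.4965 0.0048 0.3094] [0.0028 0.7452 0.6668 0.0054] [ 2.8 -0.6  5.2]
top yellow 0 
scene yellow 550 [[-3.3, -57.0, 65.3], [2.8, -2.4, 92.4], [8.7, 55.3, 120.5]]
x~y,z fit [0.01  0.008 2.081]
wrist yellow 550 [[-3.3, -57.0, 65.3], [2.8, -2.4, 92.4], [8.7, 55.3, 120.5]]
x~y,z fit [0.01  0.008 2.081]Traceback (most recent call last):
  File "<stdin>", line 9, in <module>
    return _quantile_unchecked(
        a, q, axis, out, overwrite_input, method, keepdims, weights)
    return _ureduce(a,
                    func=_quantile_ureduce_func,
    ...<5 lines>...
                    overwrite_input=overwrite_input,
                    method=method)
    r = func(a, **kwargs)
    result = _quantile(arr,
                       quantiles=q,
    ...<2 lines>...
                       out=out,
                       weights=wgt)
    slices_having_nans = np.isnan(arr[-1, ...])
                                  ~~~^^^^^^^^^
IndexError: index -1 is out of bounds for axis 0 with size 0
```

The guard is home: the sheet's top fell to 0.1205, so the lower edge is at about 0.030, upright and centred. Geometry from the discs puts the lever pivot near (0.6255, -0.243), the lever at about 0.27 rad, and green at 0.70 rad. I move above the handle.

```bash
python3 - <<'E'
from h import *
plan([.519,-.166,.28],54.5,10,-.2)
E
```

```text
[-1.67, 0.45, 0.19, -0.0, -0.0, -6.1, -0.2, -1.7, 0.27, 0.19, -0.0, -0.0, -6.1, -0.2, -1.73, 0.09, 0.19, -0.0, -0.0, -6.1, -0.2, -1.72, -0.09, 0.19, -0.0, -0.0, -6.0, -0.2, -1.71, -0.28, 0.18, -0.1, -0.0, -6.1, -0.2]
[-1.67, -0.45, 0.19, 0.0, -0.0, -6.1, -0.2, -1.61, -0.63, 0.19, 0.0, -0.0, -6.1, -0.2, -1.53, -0.79, 0.19, 0.0, -0.0, -6.1, -0.2, -1.44, -0.96, 0.19, -0.0, -0.0, -6.1, -0.2, -1.33, -1.1, 0.19, -0.0, -0.0, -6.1, -0.2]
end [ 0.519 -0.166  0.28 ] now [0.4926 0.0047 0.2989]
```

Request:
step_arm:
  targets: [-1.7,0.4,0.2,0,0,-6.1,-0.2,-1.7,0.3,0.2,0,0,-6.1,-0.2,-1.7,0.1,0.2,0,0,-6.1,-0.2,-1.7,-0.1,0.2,0,0,-6.1,-0.2,-1.7,-0.3,0.2,0,0,-6.1,-0.2]

```text
time: 12.95
tcp_pos: [0.5051, -0.0809, 0.2883]
eef_rot: [-0.001, 0.542, 0.841, -0.001]
ft_force: [-0.7, -0.4, 0.7]
width: 0.602
grasp_force: 0.0
```

Request:
step_arm:
  targets: [-1.7,-0.5,0.2,0,0,-6.1,-0.2,-1.6,-0.6,0.2,0,0,-6.1,-0.2,-1.5,-0.8,0.2,0,0,-6.1,-0.2,-1.4,-1.0,0.2,0,0,-6.1,-0.2,-1.3,-1.1,0.2,0,0,-6.1,-0.2]

```text
time: 13.45
tcp_pos: [0.5173, -0.166, 0.2783]
eef_rot: [-0.002, 0.302, 0.953, -0.0]
ft_force: [-0.4, 0.1, 0.2]
width: 0.602
grasp_force: 0.0
```

Request:
step_arm:
  targets: [0,0,0,0,0,0,-0.2,0,0,0,0,0,0,-0.2,0,0,0,0,0,0,-0.2,0,0,0,0,0,0,-0.2,0,0,0,0,0,0,-0.2]

```text
time: 13.95
tcp_pos: [0.5183, -0.1647, 0.2804]
eef_rot: [0.0, 0.303, 0.953, 0.0]
ft_force: [0.9, 0.2, 0.2]
width: 0.601
grasp_force: 0.0
```

```bash
python3 - <<'E'
from h import *
img,P=cloud("wrist"); save("w4",img)
o=arm.observe();print(o["time"],np.round(o["tcp_pos"],4),np.round(o["eef_rot"],4),np.round(o["joint_positions"],2))
Q=P.reshape(-1,3);C=img.reshape(-1,3).astype(int);ok=np.isfinite(Q).all(1);Q=Q[ok];C=C[ok];r,g,b=C.T
m=(Q[:,0]>.49)&(Q[:,0]<.55)&(Q[:,1]>-.2)&(Q[:,1]<-.13)&(Q[:,2]>.213)&(Q[:,2]<.232)
print("handle",m.sum(),cv2.minEnclosingCircle((Q[m][:,:2]*1000).astype(np.float32)) if m.any() else "",np.median(Q[m],0))
z=(Q[:,2]>.125)&(Q[:,2]<.145)&(Q[:,0]>.5)&(Q[:,0]<.6)&(Q[:,1]<-.18)&(Q[:,1]>-.32)
for n,k in(("green",(g>r+50)&(g>b+40)&(g>100)),("red",(r>g+60))):
    k&=z; print(n,k.sum(),(cv2.minEnclosingCircle((Q[k][:,:2]*1000).astype(np.float32)),Q[k].mean(0)) if k.any() else "")
E
```

```text
14.0 [ 0.5183 -0.1649  0.2804] [1.000e-04 3.035e-01 9.528e-01 2.000e-04] [-0.45  0.08  0.76  1.66 -0.05  1.42  1.27]
handle 1725 ((518.9741821289062, -168.9654083251953), 12.0863676071167) [ 0.51769307 -0.16826907  0.22089235]
green 552 (((531.025634765625, -226.92645263671875), 10.089801788330078), array([ 0.53069746, -0.22664416,  0.1362509 ]))
red 29 (((533.0383911132812, -294.731201171875), 4.837352752685547), array([ 0.53226068, -0.2942123 ,  0.13616592]))
```

View pics/w4.png

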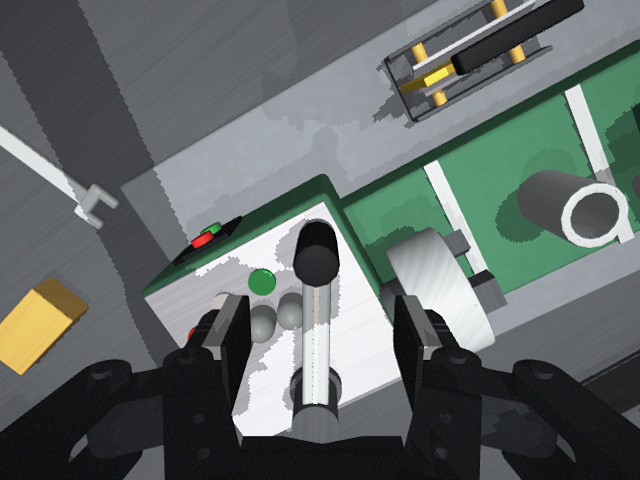

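Wrist view: handle at (315,252), green disc at (262,282), guard seated in the clip at top right. The wrist geometry gives the lever at 0.264 rad, so the turn needed is 24.7°.

Request:
step_arm:
  targets: [0.1,-0.2,2,0,0,0,-0.2,0.1,0,2.4,0,0,0,-0.2,0,0,2.4,0,0,0,-0.2,0,0,1.8,0,0,0,-0.2,0,0,0.9,0,0,0,-0.2]

```text
time: 14.5
tcp_pos: [0.5146, -0.1654, 0.1838]
eef_rot: [-0.001, 0.304, 0.953, -0.0]
ft_force: [-0.2, 0.2, 0.4]
width: 0.604
grasp_force: 0.0
```

Request:
step_arm:
  targets: [0,0,0,0,0,0,0.3,0,0,0,0,0,0,1,0,0,0,0,0,0,1,0,0,0,0,0,0,1,0,0,0,0,0,0,1]

```text
time: 15.0
tcp_pos: [0.5158, -0.1661, 0.1862]
eef_rot: [0.001, 0.304, 0.953, 0.0]
ft_force: [-1.0, 0.9, 2.9]
width: 0.265
grasp_force: 59.0
```

```bash
python3 - <<'E'
from h import *
o=arm.observe();p=np.array(o["tcp_pos"]);print(o["time"],p.round(4),np.round(o["eef_rot"],4),np.round(o["ft_force"],1),o["width"])
# robot-frame pivot: gripped post centre = TCP
th0=np.radians(144.0); piv=p[:2]-.130*np.array([np.cos(th0),np.sin(th0)]); print("pivot",piv)
q=o["eef_rot"];M=R.from_quat([q[1],q[2],q[3],q[0]]);y=M.as_matrix()[:,1];print("tool y deg",np.degrees(np.arctan2(y[1],y[0])))
n=10;cur=p[:2].copy();out=[]
for k in range(1,n+1):
    t=th0+np.radians(24.75)*k/n; w=piv+.130*np.array([np.cos(t),np.sin(t)])
    v=M.inv().apply([*(w-cur),0])*100; cur=w; M=M*R.from_rotvec([0,0,-np.radians(2.475)]); out.append(v.round(2)[:2].tolist())
print(out,cur)
E
```

```text
15.0 [ 0.5158 -0.1661  0.1862] [6.000e-04 3.037e-01 9.528e-01 3.000e-04] [-1.   0.9  2.9] 0.264605652913636
pivot [ 0.6210114 -0.2424865]
tool y deg 54.64167437514324
[[-0.01, -0.56], [-0.01, -0.56], [-0.01, -0.56], [-0.01, -0.56], [-0.01, -0.56], [-0.01, -0.56], [-0.01, -0.56], [-0.01, -0.56], [-0.01, -0.56], [-0.01, -0.56]] [ 0.49350932 -0.21712476]
```

Request:
step_arm:
  targets: [0,-0.56,0,0,0,-2.5,1,0,-0.56,0,0,0,-2.5,1,0,-0.56,0,0,0,-2.5,1,0,-0.56,0,0,0,-2.5,1,0,-0.56,0,0,0,-2.5,1]

```text
time: 15.5
tcp_pos: [0.5017, -0.1905, 0.1862]
eef_rot: [0.001, 0.198, 0.98, 0.0]
ft_force: [-1.0, 0.3, 2.8]
width: 0.266
grasp_force: 59.2
```

Request:
step_arm:
  targets: [0,-0.56,0,0,0,-2.5,1,0,-0.56,0,0,0,-2.5,1,0,-0.56,0,0,0,-2.5,1,0,-0.56,0,0,0,-2.4,1,0,-0.56,0,0,0,-2.4,1]

```text
time: 16.0
tcp_pos: [0.4926, -0.2185, 0.1862]
eef_rot: [0.001, 0.092, 0.996, -0.001]
ft_force: [-0.5, 0.4, 2.6]
width: 0.264
grasp_force: 59.1
```

Request:
step_arm:
  targets: [0,0,0,0,0,0,1,0,0,0,0,0,0,1,0,0,0,0,0,0,1,0,0,0,0,0,0,1,0,0,0,0,0,0,1]

```text
time: 16.5
tcp_pos: [0.4927, -0.2182, 0.1862]
eef_rot: [0.001, 0.093, 0.996, -0.001]
ft_force: [-2.9, -3.8, 5.5]
width: 0.266
grasp_force: 59.5
```

```bash
cat > lev.py <<'E'
from h import *
for cam in("top","wrist","scene"):
    img,P=cloud(cam); Q=P.reshape(-1,3);C=img.reshape(-1,3).astype(int);ok=np.isfinite(Q).all(1);Q=Q[ok];C=C[ok];r,g,b=C.T
    # arm top surface (z .168-.184), away from pivot hub and handle
    d=Q[:,:2]-[.6235,-.2435]; rr=np.hypot(*d.T)*1000
    k=(Q[:,2]>.166)&(Q[:,2]<.184)&(rr>35)&(rr<112)&(d[:,0]<0)&(g>90)
    an=np.degrees(np.arctan2(d[k][:,1],d[k][:,0]))%360
    print(cam,"arm",k.sum(),np.median(an).round(2) if k.any() else "")
    if k.any(): print("  lever(rad)",np.radians(np.median(an)-135+6.35).round(3))
    k=(Q[:,2]>.125)&(Q[:,2]<.145)&(rr>70)&(rr<120)&(d[:,0]<0)&(g>r+50)&(g>b+40)&(g>100)
    print("  green",k.sum())
E
python3 lev.py
```

```text
top arm 73 101.2
  lever(rad) -0.479
  green 0
wrist arm 1201 170.09
  lever(rad) 0.723
  green 64
scene arm 144 165.86
  lever(rad) 0.649
  green 0
```

Request:
step_arm:
  targets: [0,-0.1,0,0,0,0,1,0,0,0,0,0,0,1,0,0,0,0,0,0,-0.2,0,0,0,0,0,0,-0.2,0,0,0,0,0,0,-0.2]

```text
time: 17.15
tcp_pos: [0.4927, -0.2168, 0.1849]
eef_rot: [-0.0, 0.092, 0.996, 0.0]
ft_force: [0.8, 0.2, 0.1]
width: 0.602
grasp_force: 0.0
```

Request:
step_arm:
  targets: [0,0,-1,0,0,0,-0.2,0,0,-3,0,0,0,-0.2,0,0,-4,0,0,0,-0.2,0,0,-4,0,0,0,-0.2,-1,0,-2,0,0,0,-0.2]

```text
time: 17.65
tcp_pos: [0.5028, -0.2204, 0.33]
eef_rot: [0.003, 0.092, 0.996, 0.0]
ft_force: [-0.5, 0.1, -0.0]
width: 0.6
grasp_force: 0.0
```

Request:
step_arm:
  targets: [0,0,0,0,0,0,-0.2,0,0,0,0,0,0,-0.2,0,0,0,0,0,0,-0.2,0,0,0,0,0,0,-0.2,0,0,0,0,0,0,-0.2]

```text
time: 18.15
tcp_pos: [0.5018, -0.2194, 0.3245]
eef_rot: [-0.001, 0.092, 0.996, 0.0]
ft_force: [0.6, -1.2, -0.1]
width: 0.604
grasp_force: 0.0
```

```bash
python3 lev.py; python3 clip.py; python3 - <<'E'
from h import *
o=arm.observe();print(o["tcp_pos"],o["ft_force"])
img,P=cloud("wrist"); save("w5",img)
E
```

```text
top arm 105 155.99
  lever(rad) 0.477
  green 0
wrist arm 2528 169.12
  lever(rad) 0.706
  green 0
scene arm 141 166.71
  lever(rad) 0.664
  green 0
18.35 [ 0.5022 -0.2195  0.3251] [-2.000e-04  9.210e-02  9.958e-01  1.000e-04] [-0.1  0.2  0.6]
top yellow 46 [[-4.7, -55.5, 64.8], [-1.7, -0.0, 118.3], [9.1, 59.0, 136.3]]
x~y,z fit [ 4.0000e-03 -1.0800e-01  1.0892e+01]
scene yellow 550 [[-2.4, -56.9, 65.3], [3.1, -2.3, 92.6], [8.6, 55.5, 119.9]]
x~y,z fit [1.000e-03 1.800e-02 1.267e+00]
wrist yellow 550 [[-2.4, -56.9, 65.3], [3.1, -2.3, 92.6], [8.6, 55.5, 119.9]]
x~y,z fit [1.000e-03 1.800e-02 1.267e+00]
[ 0.50227787 -0.21957908  0.32522021] [ 0.16000863  0.10977869 -0.15084077]
```

View pics/w5.png

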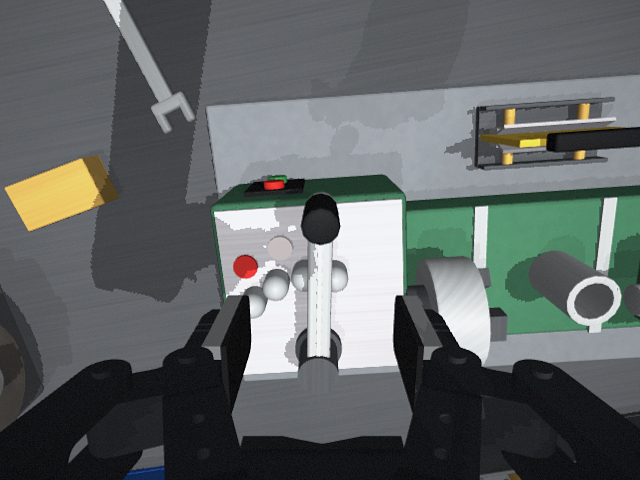

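The wrist view shows the arm over the green disc, with its handle at (320,218). It sits between the first two pins at about 0.706 rad, with red and white still visible. The guard stands in the clip at (560,140) and the gripper is clear of everything.

```bash
python3 -c "
from workcell import arm
print(arm.close_job())"
```

```text
the job is handed in; nothing more can be done
None
```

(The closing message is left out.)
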